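# Copy a welded corner's angle to a hinged jig with a bevel gauge

### The job

Copy the angle of the welded sample corner onto the hinged corner jig with the bevel gauge: press the gauge into the sample until its stock lies flush along the bar and its blade, turned by the contact, lies flush along the arm, and push its lock lever fully down while it sits there. Then take the locked gauge to the jig, slide it with its stock flush along the jig's bar so that its blade swings the jig's arm round until the blade is home against post and arm, and leave it seated there. In both corners press it home with a steady push of about 10 N, never over 25 N, for half a second; touch the corners with the gauge only (not with the gripper), and leave the other things on the bench alone.

Things in the scene. Friction and masses are not known exactly. Their poses are not given: they have to be found in the camera images.
- gauge: Loose bevel gauge, 0.5 kg: aluminium stock 107 x 32 mm, 20 mm high, with a hinged blade at one end and a black grip block on top. Origin on the blade's pivot axis at the underside; x along the stock away from the pivot (stock x -1 to +106 mm), y to the side the blade sticks out, z up. The stock spans y -26 to +6 mm; its working face is at y = -26.
- gauge_face (a point): Point on the stock's straight working face: 55, -26, 10 mm in the gauge's frame, with the gauge's axes.
- gauge_grip (a point): Middle of the gauge's rubber-sleeved grip block, at 72, -10, 45 mm in the gauge's frame, with its axes. The block is 36 mm (x) by 18 mm (y) and stands on the stock from z = 20 to 60 mm.
- gauge_blade (a joint): Angle of the gauge's blade (rad): 0 = square to the stock, positive = opened wider (tip swings towards the gauge's -x). Stock to blade is pi/2 plus this. It starts wider than the sample. The pivot is stiff: it turns only at about 0.2 N m, five times what moves the jig's arm, and stays where it is left.
- blade_end (a point): Point on the blade's gauging edge, 105 mm out from the pivot; y points out along the blade, the edge is 9 mm off the pivot's axis on the -x side. Blade: steel, 18 mm wide, from 4 to 14 mm above the gauge's underside, to a round tip 114 mm from the pivot, with a square tail 16 mm behind the pivot.
- gauge_lever (a joint): Lock lever (rad): 0 = 60 degrees up; starts raised at 0.25 to 0.45, unlocked; 1.13 = fully down, lying over the stock towards the grip block, locked (counts from 1.05). Pushed down from above near its end it takes about 4 N all the way to a stop, and stays where it is left.
- lever_end (a point): Middle line of the lever, 40 mm from its axis. The lever is a dark steel plate 13 mm wide, 5 mm thick and 49 mm long; its axis crosses above the blade's pivot, 29 mm above the gauge's underside. Down, its top lies 29 mm above the underside at 35 mm from the axis.
- sample: Welded sample corner, fixed: bar 150 x 12 mm, 22 mm high; post (diameter 16, 22 high) and arm beside its one end, joined by a web 16 mm high (x -10 to +2 mm). Origin on the bench, on the bar's face that looks to the arm; x along this face away from the post (bar x -15 to +135 mm), y out of the face to the post, whose axis is at x 0, y 16.5 mm.
- sample_arm: The sample's welded arm, 8 mm thick, 22 mm high, gauging face 8 mm from the post's axis (tangent to the post); a strap over the post to z = 27. Origin on the post's axis; y out along the arm (25 to 105 mm), x out of the gauging face. Axes parallel to the sample's when the corner is square; corner angle (bar x to arm y) 78 to 110 degrees.
- sample_arm_end (a point): Outer end of the sample arm's gauging face, 105 mm along it; axes as the arm. The gauge is home when its working face lies on the bar's face and its blade's edge on the arm and, with the tail, on the post.
- jig: Hinged corner jig, fixed, parallel to the sample (same x direction) and of the same sizes and axes: bar, web, post and arm. Told apart by the pivot bolt with two nuts on its post, 46 mm high; its arm turns on that post. The sample has weld beads and a flat top there.
- jig_arm (a joint): Angle of the jig's arm (rad): 0 = square to the bar, positive = opened wider (away from the bar's long end). Bar to arm is pi/2 plus this. Turns at about 0.04 N m and stays where left. It starts closed further than the sample, leaning over towards the bar's long end. Sizes as the sample's arm.
- jig_arm_end (a point): Outer end of the jig arm's gauging face, 105 mm out from the post's axis and 8 mm off it; y points out along the arm, x out of the gauging face.
- torch_light: Bystander: black flashlight, 31 x 104 mm, lying on the bench. Leave it alone.
- v_block: Bystander: steel V-block, 60 x 40 x 34 mm. Leave it alone.
There are look-alikes about, which are no part of the job. What is shaped like the sample_arm but orange is not meant.

How it is judged (in metres and radians):
On the way, in this order (a step that is already met when the one before it is completed fails the run):
1. the gauge, unlocked, is pressed home in the sample: stock along the bar and blade along the arm within 1.7 degrees, bearing on both with at least 4 N on bar and post (angle between the x axis of gauge and the x axis of sample, either way round below 0.03 rad and angle between the y axis of blade_end and the y axis of sample_arm, either way round below 0.03 rad and y of gauge_face in the frame of sample between -0.003 and 0.003 m and x of gauge in the frame of sample between 0.008 and 0.026 m and angle between gauge's own z axis and vertical below 0.05 rad and contact force between gauge and sample above 4 N and contact force between gauge and sample_arm above 0.2 N and not (value of joint gauge_lever above 1.05 rad)), for 0.2 s.
2. the lever is pushed fully down with the gauge still seated in the sample (angle between the x axis of gauge and the x axis of sample, either way round below 0.03 rad and angle between the y axis of blade_end and the y axis of sample_arm, either way round below 0.03 rad and y of gauge_face in the frame of sample between -0.003 and 0.003 m and x of gauge in the frame of sample between 0.008 and 0.026 m and angle between gauge's own z axis and vertical below 0.05 rad and value of joint gauge_lever above 1.05 rad), for 0.2 s.
3. the locked gauge is pressed home in the jig and has swung the jig's arm to the sample's angle, with at least 4 N on the jig (angle between the x axis of gauge and the x axis of jig, either way round below 0.035 rad and angle between the y axis of blade_end and the y axis of jig_arm_end, either way round below 0.035 rad and y of gauge_face in the frame of jig between -0.003 and 0.003 m and x of gauge in the frame of jig between 0.008 and 0.026 m and angle between gauge's own z axis and vertical below 0.05 rad and value of joint gauge_lever above 1.05 rad and angle between the y axis of jig_arm_end and the y axis of sample_arm, either way round below 0.035 rad and contact force between gauge and jig above 4 N), for 0.2 s.
At the end, for the whole second after the job is handed in: The jig's arm stands at the sample's angle within 2 degrees; the gauge stands on the bench, locked, at rest, seated in the jig: stock within 3 mm and 2 degrees of the bar, blade within 2 degrees of the arm, pivot 8 to 26 mm from the post along the bar (angle between the x axis of gauge and the x axis of jig, either way round below 0.035 rad and angle between the y axis of blade_end and the y axis of jig_arm_end, either way round below 0.035 rad and y of gauge_face in the frame of jig between -0.003 and 0.003 m and x of gauge in the frame of jig between 0.008 and 0.026 m and angle between gauge's own z axis and vertical below 0.05 rad and value of joint gauge_lever above 1.05 rad and angle between the y axis of jig_arm_end and the y axis of sample_arm, either way round below 0.035 rad and height (world z) of gauge below 0.003 m and linear speed of gauge below 0.01 m/s); the robot touches nothing.
It fails at once if the gauge is pressed on the sample with more than 25 N (contact force between gauge and sample above 25 N or contact force between gauge and sample_arm above 25 N).
It fails at once if the gauge is pressed on the jig with more than 25 N (contact force between gauge and jig above 25 N).
It fails at once if the robot itself pushes on a corner (contact force between any of the arm, the fingers and sample above 2 N or contact force between any of the arm, the fingers and sample_arm above 2 N or contact force between any of the arm, the fingers and jig above 2 N).
It fails at once if a bystander is moved (distance of any of torch_light, v_block from where it was at the start of the episode above 0.015 m).
It also fails if it takes over 72 s, if anything falls off the work surface, if the arm or the gripper's body presses on something with over 40 N, if the wrist force passes 120 N, or if a joint passes its speed limit or range.

### The arm

A 6-joint arm with a two-finger parallel gripper is mounted at the origin on the work surface; the furniture and walls round the work are solid. World frame = base frame: x ahead of the robot, y to its left, z up, the work surface at z = 0. Lengths are in mm, angles in rad, forces in N, time in s.
With the tool pointing down it reaches from about 350 to 775 mm from the base axis. Payload 7.3 kg.
Tool frame: the origin (TCP) lies midway between the tips of the shut fingers; the grasp point (between the pads) lies 19 mm behind it; z points along the fingers, y is the direction in which the jaws open and shut (so a half turn about z gives the same grasp; the last joint's range is limited). The gripper opens to 92 mm and grips with 3 to 60 N. Pads are 19 mm wide; open, the fingers measure 130 mm over their backs; the gripper's body (75 mm by 190 mm) begins 47 mm behind the grasp point.
Start: joints at [1.068, 0.342, 1.524, -0, 1.275, -0.146], TCP at [183.357, 491.96, 226.741] pointing down, gripper open.
Joint ranges: [-2.53, 2.53], [-0.77, 2.02], [0.04, 2.7], [-1, 4.14], [0.28, 2.66], [-3.11, 3.11]. Speed limits (rad/s): [2.57, 2.57, 3.14, 3.14, 3.14, 3.14].

### API

Orientations are given as a unit quaternion [x, y, z, w].
In Python, from cell import ctrl gives the robot as it stands.
- The arm moves only by the shell command python3 -m pendant 'ROWS' [FORCE]. ROWS is JSON, a list of rows, each a list of 5 numbers: the opening, from 0 (shut) to 1 (fully open), then the shift along the tool's x, y, z in cm, then the turn about the tool's z in degrees. In form: [[claw, dx, dy, dz, twist], ...]. A call has 1 to 5 rows; each row is the pose to reach, as a shift and turn from the pose commanded when the call began, along the tool's axes at that moment; what a row does not reach only later rows make up. A row lasts 1/8 s, in which the tool goes at most 62.5 mm and 10.7 degrees, less where a joint would pass 70% of its speed; a pose out of reach is approached as far as the arm can. A call with a gripper value outside its range is refused whole. The fingers move at their own pace and stop on an object; FORCE is the grip in N (left out, the last holds). Time passes only in rows, so rows that repeat a pose let the fingers close. It gives the time, the measured TCP pose, the force and the opening at its end, in the units of the state.
- ctrl.observe(): the state, without advancing time (a new reading comes with each control period).
- ctrl.capture(name): name is "scene" or "top" or "wrist"; returns (picture, depth): 400x640x3 uint8, red, green, blue; 400x640 float32, mm along the optical axis (not along the pixel's ray), 0 where there is no reading.
- ctrl.get_calibration(name): a dict with "fx", "fy", "cx", "cy" (pixels), "cam_to_world" (4x4, takes a point from camera to world coordinates); the wrist camera has in their place "mount" (4x4, takes a point from camera to tool coordinates, whose origin is the TCP and whose axes are the flange's). Camera axes: x right, y down, z forward; pixel columns grow to the right and rows downward; lengths in mm; the calibration is good to about 2 mm. A picture is of the moment at which its call begins: read the wrist's pose just before it. get_calibration takes no time and is no camera call.
- ctrl.sign_off(): hands the job in, once; it reports no verdict.
The state is a dict: "t": time; "joints": joint angles; "qvel": joint speeds; "tau": joint torques, N m; "tool_pos": TCP position; "tool_rot": TCP orientation; "force": force on the tool from outside, world axes, zero at the start; "ft_torque": the same for the moment, N m; "grip_width": finger opening in mm.
Only numpy, scipy, OpenCV 4.12 (cv2) and the standard library are available. Lean on these libraries where they do the work, as an engineer would, in place of code of your own. Each camera call takes 0.05 s, during which the arm holds its last target. There are 200 camera calls.

## Working session

There is one attempt and no reset: what is moved stays moved. The work goes in short steps, Python scripts to look and compute and a shell command to move; the robot and the scene stay as the last step left them, time stands still between calls to the robot, and variables do not carry over. Pictures are saved under pics/ and viewed, about 8 in all and at most 12, crops included, and the job is handed in when it is done.

```bash
ls; mkdir -p pics
cat > h.py <<'E'
import numpy as np, cv2
from cell import ctrl
from scipy.spatial.transform import Rotation as R
def world(name,dep,pts,T=None):
    c=ctrl.get_calibration(name)
    T=np.array(c["cam_to_world"]) if T is None else T
    out=[]
    for u,v in pts:
        z=dep[int(v),int(u)]
        p=np.array([(u-c["cx"])/c["fx"]*z,(v-c["cy"])/c["fy"]*z,z,1])
        out.append((T@p)[:3])
    return np.array(out)
def plane(name,pts,h,T=None):
    c=ctrl.get_calibration(name)
    T=np.array(c["cam_to_world"]) if T is None else T
    pts=np.atleast_2d(np.array(pts,float))
    d=np.c_[(pts[:,0]-c["cx"])/c["fx"],(pts[:,1]-c["cy"])/c["fy"],np.ones(len(pts))]@T[:3,:3].T
    s=(h-T[2,3])/d[:,2]
    return T[:3,3]+d*s[:,None]
def wristT():
    s=ctrl.observe(); T=np.eye(4); T[:3,:3]=R.from_quat(s["tool_rot"]).as_matrix(); T[:3,3]=s["tool_pos"]
    return T@np.array(ctrl.get_calibration("wrist")["mount"])
def save(n,im): cv2.imwrite("pics/"+n,im[:,:,::-1])
E
python3 - <<'E'
from h import *
im,d=ctrl.capture("top"); save("top1.png",im); np.savez("top1.npz",im=im,d=d)
print(ctrl.observe()); print(ctrl.get_calibration("top")); print(ctrl.get_calibration("wrist"))
E
```

```text
pics
{'t': 0.05, 'joints': array([ 1.06799848e+00,  3.42703623e-01,  1.52497440e+00, -2.90810678e-05,
        1.27537706e+00, -1.45962013e-01]), 'qvel': array([ 0.00091519,  0.00034442,  0.00022851,  0.00088182, -0.00049711,
        0.00051234]), 'tau': array([ 1.60564708e-03, -4.32429314e+01, -2.44992542e+01,  7.21286936e-02,
        5.24289685e-02, -4.44942123e-05]), 'tool_pos': array([183.17105553, 491.60172609, 226.0697382 ]), 'tool_rot': array([ 1.77468603e-01,  9.84126191e-01, -6.97513626e-04, -2.19871393e-04]), 'force': array([ 0.76492658, -0.16002721,  0.09650359]), 'ft_torque': array([ 0.02957888, -0.04545668, -0.01929686]), 'grip_width': 91.99537040012723}
{'fx': 420.05898207257775, 'fy': 420.05898207257775, 'cx': 322.36645499636046, 'cy': 201.8887902103285, 'cam_to_world': array([[ 1.70466051e-02, -9.79927834e-01,  1.98622387e-01,
         2.01840745e+02],
       [-9.99794007e-01, -1.88945603e-02, -7.41211500e-03,
         6.45802576e+01],
       [ 1.10162205e-02, -1.98455121e-01, -9.80048064e-01,
         1.16978756e+03],
       [ 0.00000000e+00,  0.00000000e+00,  0.00000000e+00,
         1.00000000e+00]])}
{'fx': 279.19524016560985, 'fy': 279.19524016560985, 'cx': 321.2083038743065, 'cy': 199.88225949470134, 'mount': array([[ 6.07940285e-04, -9.56218149e-01, -2.92654202e-01,
         8.04087833e+01],
       [ 9.99999807e-01,  6.18403443e-04,  5.67617759e-05,
        -7.64426213e-02],
       [ 1.26701726e-04, -2.92654180e-01,  9.56218341e-01,
        -1.57875084e+02],
       [ 0.00000000e+00,  0.00000000e+00,  0.00000000e+00,
         1.00000000e+00]])}
```

View pics/top1.png

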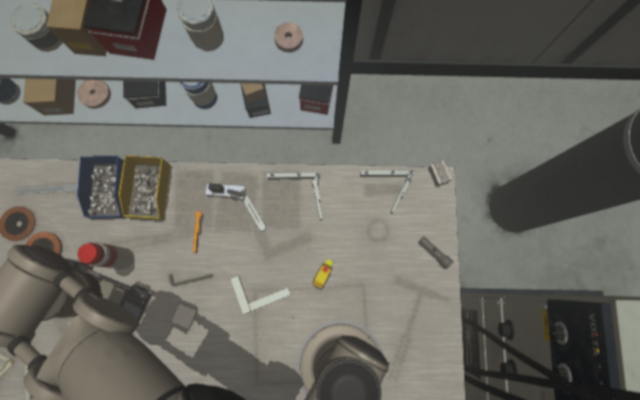

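Run:
```python
from h import *
f=np.load("top1.npz"); im=f["im"]
save("crop1.png",cv2.resize(im[155:240,180:460],None,fx=2.85,fy=2.85,interpolation=cv2.INTER_CUBIC))
P=lambda n,u,v,h:print(n,plane("top",[(u,v)],h)[0].round())
P("grip",214,189,60);P("stock l",207,190,20);P("pivot",240,190,20);P("tip",262,228,14)
P("S post",317,177,22);P("S barL",268,176,22);P("S arm end",320,219,22)
P("J post",410,174,22);P("J barL",361,174,22);P("Jarm",393,212,22)
c=ctrl.get_calibration("scene");print(c)
im,d=ctrl.capture("scene"); save("scene1.png",im)
```

```text
grip [457. 350.  60.]
stock l [463. 379.  20.]
pivot [464. 287.  20.]
tip [359. 222.  14.]
S post [506.  72.  22.]
S barL [506. 210.  22.]
S arm end [386.  62.  22.]
J post [ 520. -191.   22.]
J barL [517. -52.  22.]
Jarm [ 410. -141.   22.]
{'fx': 503.8546673222904, 'fy': 503.8546673222904, 'cx': 321.9000697663778, 'cy': 191.28362978762627, 'cam_to_world': array([[ 8.56744000e-01, -2.78256865e-01,  4.34238223e-01,
        -1.20201679e+02],
       [-5.15725234e-01, -4.68992701e-01,  7.16989072e-01,
        -8.28022538e+02],
       [ 4.14742553e-03, -8.38223695e-01, -5.45310770e-01,
         7.38966220e+02],
       [ 0.00000000e+00,  0.00000000e+00,  0.00000000e+00,
         1.00000000e+00]])}
```

View pics/crop1.png

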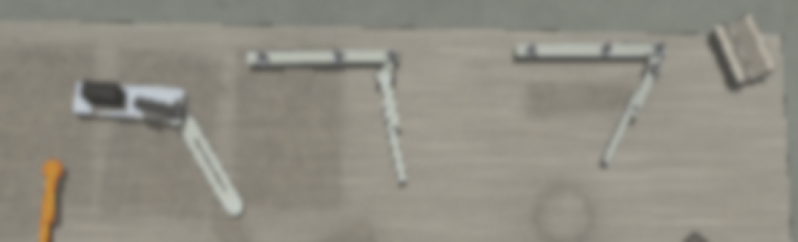

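The gauge is at (225,190) and the sample at (317,177), with an arm at about 95° and no bolt. The jig is at (410,174), its arm leaning over the bar. The orange arm at (197,230) and the white square at (255,295) are look-alikes. I'll move in for a close wrist view.

```bash
python3 -m pendant '[[1,-6,-0.9,0.5,10],[1,-12,-1.8,1,20],[1,-18,-2.7,1.5,30],[1,-24.5,-3.6,2,40],[1,-30.5,-4.5,2.6,50]]'; python3 -m pendant '[[1,0,0,0,10],[1,0,0,0,20],[1,0,0,0,20],[1,0,0,0,20]]'
python3 - <<'E'
from h import *
T=wristT();im,d=ctrl.capture("wrist"); save("w1.png",im); np.savez("w1.npz",im=im,d=d,T=T)
s=ctrl.observe();print(s["tool_pos"],s["tool_rot"],s["joints"])
f=np.load("top1.npz"); 
print("shelf",world("top",f["d"],[(300,122),(338,110),(250,122),(250,140),(330,75)]).round())
E
```

```text
t: 0.72
tool_pos: [453.4, 342.9, 200.5]
tool_rot: [0.579, 0.815, -0.0, -0.0]
force: [0.7, 0.4, -0.8]
grip_width: 91.9
t: 1.23
tool_pos: [451.6, 344.2, 200.7]
tool_rot: [0.709, 0.706, -0.0, -0.0]
force: [-0.1, -0.4, -0.4]
grip_width: 92.3
[451.64729105 344.26384452 200.80815965] [ 7.08705495e-01  7.05504440e-01 -8.03012264e-05 -3.14648897e-05] [5.16337260e-01 4.41326656e-01 1.44415608e+00 1.93086981e-05
 1.25628143e+00 5.20858264e-01]
shelf [[ 908.  155. -564.]
 [ 882.   -2. -369.]
 [ 903.  373. -562.]
 [ 890.  404. -758.]
 [ 905.   36. -137.]]
```

View pics/w1.png

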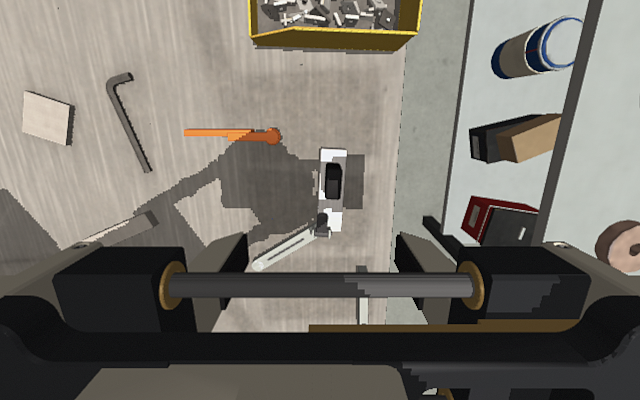

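The gauge shows here: stock from (333,150) to (322,232), grip at (333,180), lever at (322,222), blade tip at (258,265). Next I'll measure it from the depth.

```bash
cat >> h.py <<'E'
def cloud(name,d,T=None):
    c=ctrl.get_calibration(name); T=np.array(c["cam_to_world"]) if T is None else T
    v,u=np.mgrid[:d.shape[0],:d.shape[1]]
    p=np.stack([(u-c["cx"])/c["fx"]*d,(v-c["cy"])/c["fy"]*d,d],-1)
    w=p@T[:3,:3].T+T[:3,3]; w[d<=0]=np.nan
    return w
def rect(m):
    r=cv2.minAreaRect(m[:,:2].astype(np.float32)); b=cv2.boxPoints(r); 
    return np.array(r[0]).round(1),np.array(r[1]).round(1),round(r[2],2),b.round(1).tolist(),m[:,2].mean().round(1),len(m)
E
python3 - <<'E'
from h import *
f=np.load("w1.npz"); W=cloud("wrist",f["d"],f["T"])
roi=(W[...,0]>420)&(W[...,0]<520)&(W[...,1]>270)&(W[...,1]<420)
z=W[...,2]
print(np.histogram(z[roi],bins=np.arange(-4,80,4)))
m=lambda a,b:W[roi&(z>a)&(z<b)]
print("stock",rect(m(16,24)));print("block",rect(m(54,66)));print("all",rect(m(16,70)))
E
```

```text
(array([4913, 1468,   24,   30,   81,  925,  368,   13,   52,  111,   32,
         36,   31,   40,   47,  424,  158,    0,    0,    0]), array([-4,  0,  4,  8, 12, 16, 20, 24, 28, 32, 36, 40, 44, 48, 52, 56, 60,
       64, 68, 72, 76]))
stock (array([461.6, 331.8]), array([106.2,  36.8]), 85.52, [[439.1000061035156, 280.20001220703125], [475.70001220703125, 277.3999938964844], [484.0, 383.29998779296875], [447.3999938964844, 386.1000061035156]], np.float64(19.6), 1293)
block (array([461. , 336.4]), array([66.6, 21.4]), 79.03, [[444.20001220703125, 305.79998779296875], [465.20001220703125, 301.70001220703125], [477.79998779296875, 367.1000061035156], [456.79998779296875, 371.1000061035156]], np.float64(59.1), 611)
all (array([459.9, 329.3]), array([111.5,  38.8]), 86.01, [[436.70001220703125, 275.0], [475.3999938964844, 272.29998779296875], [483.20001220703125, 383.5], [444.3999938964844, 386.20001220703125]], np.float64(33.1), 2237)
```

```bash
python3 -m pendant '[[1,-6,0,0,0],[1,-12,0,0,0],[1,-18,0,0,0],[1,-21.4,0,0,0],[1,-21.4,0,0,0]]' | tail -4
python3 - <<'E'
from h import *
T=wristT();im,d=ctrl.capture("wrist"); save("wS.png",im); np.savez("wS.npz",im=im,d=d,T=T)
E
python3 -m pendant '[[1,-6,0,0,0],[1,-12,0,0,0],[1,-18,0,0,0],[1,-24.5,0,0,0],[1,-24.5,0,0,0]]' | tail -4
python3 - <<'E'
from h import *
T=wristT();im,d=ctrl.capture("wrist"); save("wJ.png",im); np.savez("wJ.npz",im=im,d=d,T=T)
S=cv2.imread("pics/wS.png");J=cv2.imread("pics/wJ.png")
cv2.imwrite("pics/both.png",np.hstack([S[0:300,180:560],J[0:300,180:560]]))
E
```

```text
tool_pos: [450.2, 128.5, 201.2]
tool_rot: [0.71, 0.704, 0.0, 0.0]
force: [0.4, 0.3, -0.3]
grip_width: 91.8
tool_pos: [448.9, -117.3, 200.8]
tool_rot: [0.711, 0.703, 0.0, 0.0]
force: [0.3, 0.3, 0.5]
grip_width: 91.8
```

View pics/both.png

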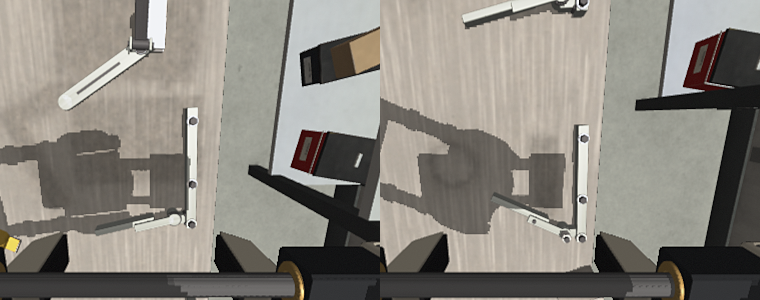

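Left half: the sample, with bar at (191,110-225) and a plain post at (174,218). Right half: the jig, with a bolt on its post at (567,238) and arm leaning to (500,203). Next I'll measure both.

```bash
cat > fit.py <<'E'
from h import *
def fit(n,by):   # by: y range
    f=np.load(n); W=cloud("wrist",f["d"],f["T"]); X,Y,z=W[...,0],W[...,1],W[...,2]
    top=(z>17)&(z<30)&(X>370)&(X<540)&(Y>by[0])&(Y<by[1])
    P=W[top]; bar=P[P[:,0]>490]
    bar=bar[np.abs(bar[:,0]-np.median(bar[:,0]))<12]
    rb=rect(bar); print("bar",rb)
    for _ in range(3):
        k=np.polyfit(bar[:,1],bar[:,0],1); r=bar[:,0]-np.polyval(k,bar[:,1]); bar=bar[np.abs(r)<8]
    a=np.degrees(np.arctan2(1,k[0])); print("bar dir deg",a,"ymin/max",bar[:,1].min(),bar[:,1].max())
    arm=P[(P[:,0]<np.median(bar[:,0])-35)]; print("arm",rect(arm),len(arm))
    vx,vy,x0,y0=cv2.fitLine(arm[:,:2].astype(np.float32),cv2.DIST_HUBER,0,.01,.01).ravel()
    if vx>0: vx,vy=-vx,-vy
    aa=np.degrees(np.arctan2(vy,vx))%360; print("arm dir",aa,"corner angle",aa-a,"pt",x0,y0)
    mid=np.median(bar[:,1]); print("bar mid x at y=mid",mid,np.polyval(k,mid))
fit("wS.npz",(40,240)); fit("wJ.npz",(-215,-30))
E
python3 fit.py
```

```text
bar (array([506.9, 141.2]), array([ 21.3, 148.8]), 1.76, [[493.8999938964844, 215.3000030517578], [498.5, 66.5], [519.7999877929688, 67.19999694824219], [515.2000122070312, 216.0]], np.float64(22.4), 1236)
bar dir deg 91.7511177415609 ymin/max 66.81950640153954 215.70627729660242
arm (array([429.3, 148.4]), array([ 87.8, 180.9]), 1.79, [[382.6000061035156, 237.39999389648438], [388.20001220703125, 56.599998474121094], [476.0, 59.400001525878906], [470.29998779296875, 240.1999969482422]], np.float64(23.4), 572) 572
arm dir 191.09666 corner angle 99.34554668715003 pt 434.5769 70.765144
bar mid x at y=mid 148.58354505020117 510.45702010626064
bar (array([ 522.2, -125.1]), array([ 16.2, 149.6]), 1.71, [[511.8999938964844, -50.599998474121094], [516.4000244140625, -200.10000610351562], [532.5, -199.60000610351562], [528.0999755859375, -50.099998474121094]], np.float64(22.3), 1192)
bar dir deg 91.89905138850753 ymin/max -199.80682476937255 -50.39446938202559
arm (array([ 449.4, -158.8]), array([13.5, 89. ]), 65.07, [[406.20001220703125, -146.1999969482422], [486.8999938964844, -183.6999969482422], [492.6000061035156, -171.5], [411.8999938964844, -134.0]], np.float64(23.2), 567) 567
arm dir 152.32925 corner angle 60.430202761883095 pt 450.98334 -157.18138
bar mid x at y=mid -117.52830276267417 523.1372575002233
```

```bash
python3 -m pendant '[[1,6,0,0,0],[1,12,0.2,0,0],[1,18,0.4,0,0],[1,24,0.6,0,2],[1,30,0.8,0,4]]' | tail -4;  python3 -m pendant '[[1,6,0,0,0],[1,12,0,3,0],[1,16.8,0,6,0],[1,16.8,0,9,0],[1,16.8,0,9,0]]' | tail -4
```

```text
tool_pos: [457.3, 189.6, 201.1]
tool_rot: [0.733, 0.68, 0.0, -0.0]
force: [0.6, -0.1, 0.6]
grip_width: 91.7
tool_pos: [468.1, 354.3, 108.4]
tool_rot: [0.732, 0.681, -0.003, -0.001]
force: [-0.9, -0.2, -0.1]
grip_width: 92.0
```

```bash
python3 -m pendant '[[1,-0.3,-0.4,4,0],[1,-0.3,-0.4,8,0],[1,-0.3,-0.4,8,0],[0.5,-0.3,-0.4,8,0],[0.2,-0.3,-0.4,8,0]]' 55 | tail -4;python3 -m pendant '[[0,0,0,0,0],[0,0,0,0,0],[0,0,0,0,0],[0,0,0,0,0]]' 55
python3 - <<'E'
from h import *
im,d=ctrl.capture("wrist"); save("w3.png",im)
E
```

```text
tool_pos: [468.7, 350.7, 33.3]
tool_rot: [0.734, 0.679, 0.002, 0.0]
force: [1.1, 0.6, 0.2]
grip_width: 76.5
t: 5.0
tool_pos: [467.5, 349.9, 30.9]
tool_rot: [0.734, 0.679, 0.0, -0.0]
force: [0.4, -0.4, 0.7]
grip_width: 36.6
```

View pics/w3.png

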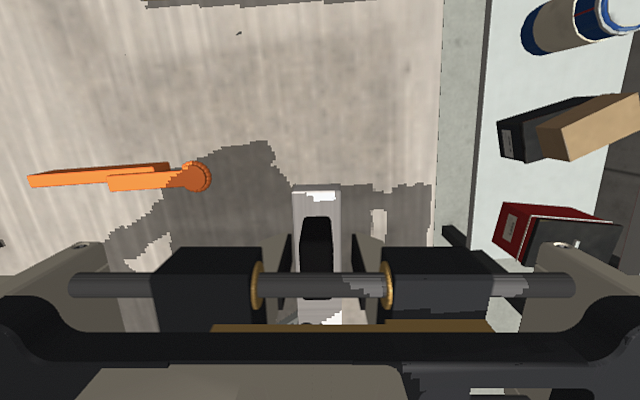

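The block is at (317,250), between the fingers, which are still closing. The grip is well placed.

```bash
python3 -m pendant '[[0,0,0,0.2,0],[0,0,0,0.2,0],[0,0,0,0.2,0],[0,0,0,0.2,0],[0,0,0,0.2,0]]' 55;python3 -m pendant '[[0,0,0,0,0],[0,0,0,0,0]]' 55
```

```text
t: 5.68
tool_pos: [467.3, 349.7, 28.6]
tool_rot: [0.734, 0.679, -0.0, -0.0]
force: [-0.7, -0.0, -3.4]
grip_width: 17.6
t: 5.92
tool_pos: [467.4, 349.7, 28.6]
tool_rot: [0.734, 0.679, -0.0, -0.0]
force: [-0.3, -0.1, -4.7]
grip_width: 17.8
```

```bash
python3 -m pendant '[[0,0,0,-1,0],[0,0,0,-2.5,0],[0,-4,0.5,-2.5,-2],[0,-8,1,-2.5,-4],[0,-11.3,1.5,-2.5,-6.3]]' 55;python3 -m pendant '[[0,0,0,0,0],[0,0,0,0,0]]' 55;  python3 - <<'E'
from h import *
im,d=ctrl.capture("top"); save("t2.png",cv2.resize(im[150:250,220:420],None,fx=4,fy=4,interpolation=cv2.INTER_CUBIC))
E
```

```text
t: 6.55
tool_pos: [474.1, 235.0, 55.2]
tool_rot: [0.695, 0.719, 0.001, 0.0]
force: [0.8, -0.7, -4.8]
grip_width: 17.6
t: 6.8
tool_pos: [474.3, 236.5, 54.9]
tool_rot: [0.696, 0.718, 0.001, 0.0]
force: [-0.4, 0.4, -5.9]
grip_width: 17.8
```

View pics/t2.png

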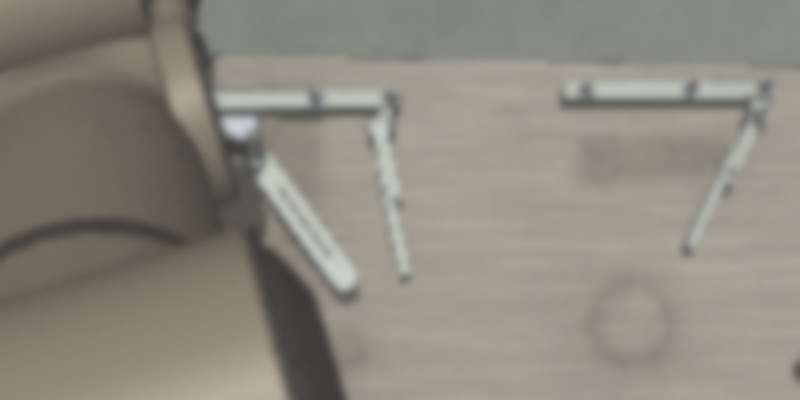

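Gauge held at (240,130), its blade clear of the sample arm. I'll lower it and move toward the bar.

```bash
python3 -m pendant '[[0,0,0,1.5,0],[0,0,0,2.5,0],[0,0,0.4,2.55,0],[0,0,0.8,2.55,0],[0,0,0.8,2.55,0]]' 55; python3 -m pendant '[[0,0,0.1,0,0],[0,0,0.2,0,0],[0,0,0.2,0,0]]'|tail -4; python3 -m pendant '[[0,0,0.1,0,0],[0,0,0.1,0,0]]'|tail -4
```

```text
t: 7.48
tool_pos: [481.4, 236.8, 28.3]
tool_rot: [0.695, 0.719, -0.0, -0.0]
force: [-3.8, 0.4, 3.2]
grip_width: 17.7
tool_pos: [483.6, 236.5, 28.3]
tool_rot: [0.696, 0.718, 0.0, -0.0]
force: [-4.3, 0.8, 3.1]
grip_width: 17.6
tool_pos: [484.8, 236.4, 28.3]
tool_rot: [0.696, 0.718, 0.0, 0.0]
force: [-3.5, -0.2, 2.5]
grip_width: 17.8
```

```bash
python3 -m pendant '[[0,0,0,-0.05,0],[0,0,0,-0.05,0]]'|tail -4; python3 -m pendant '[[0,0,0.1,0,0],[0,0,0.1,0,0]]'|tail -4;  python3 -m pendant '[[0,0,0.1,0,0],[0,0,0.1,0,0]]'|tail -4
```

```text
tool_pos: [485.0, 236.3, 28.5]
tool_rot: [0.696, 0.718, 0.0, 0.0]
force: [0.4, 0.1, -5.8]
grip_width: 17.5
tool_pos: [485.8, 236.4, 28.7]
tool_rot: [0.696, 0.718, 0.0, 0.0]
force: [0.1, -0.4, -5.9]
grip_width: 17.7
tool_pos: [486.8, 236.5, 28.9]
tool_rot: [0.696, 0.718, 0.0, 0.0]
force: [-0.1, 0.0, -6.0]
grip_width: 17.7
```

```bash
for i in 1 2 3; do python3 -m pendant '[[0,0,0.1,0,0],[0,0,0.1,0,0]]'|sed -n '2p;4p'; done
```

```text
tool_pos: [487.0, 236.4, 28.7]
force: [-2.4, 0.4, -5.0]
tool_pos: [487.1, 236.4, 28.5]
force: [-5.4, -0.0, -4.6]
tool_pos: [487.2, 236.4, 28.4]
force: [-8.2, 0.1, -2.1]
```

```bash
python3 -m pendant '[[0,0,-0.25,0,0],[0,-0.8,-0.25,0,0],[0,-1.6,-0.25,0,0],[0,-2.4,-0.25,0,0],[0,-2.4,-0.25,0,0]]'|sed -n '2p;3p;4p'; python3 -m pendant '[[0,-0.5,0,0,0],[0,-1,0,0,0],[0,-1.5,0,0,0],[0,-1.5,0,0,0]]'|sed -n '2p;3p;4p'
```

```text
tool_pos: [487.8, 211.4, 28.8]
tool_rot: [0.696, 0.718, -0.0, -0.0]
force: [-3.9, -1.4, -5.6]
tool_pos: [488.1, 197.5, 28.8]
tool_rot: [0.696, 0.718, -0.0, -0.0]
force: [-3.7, 0.9, -4.9]
```

```bash
python3 -m pendant '[[0,-0.4,0,0,0],[0,-0.8,0,0,0],[0,-1.2,0,0,0],[0,-1.6,0,0,0],[0,-1.6,0,0,0]]'|sed -n '2p;3p;4p'; python3 -m pendant '[[0,-0.2,0,0,0],[0,-0.4,0,0,0],[0,-0.4,0,0,0]]'|sed -n '2p;3p;4p'
```

```text
tool_pos: [488.6, 181.5, 28.8]
tool_rot: [0.696, 0.718, -0.0, -0.0]
force: [-4.2, 0.5, -5.5]
tool_pos: [488.7, 177.8, 28.8]
tool_rot: [0.696, 0.719, -0.0, -0.0]
force: [-4.7, 2.2, -5.6]
```

```bash
for i in 1 2 3 4; do python3 -m pendant '[[0,-0.1,0,0,0],[0,-0.2,0,0,0],[0,-0.2,0,0,0]]'|sed -n '2p;3p;4p'; done
```

```text
tool_pos: [488.8, 175.9, 28.8]
tool_rot: [0.695, 0.719, -0.0, -0.0]
force: [-4.7, 3.6, -6.2]
tool_pos: [488.9, 173.9, 28.8]
tool_rot: [0.695, 0.719, -0.0, -0.0]
force: [-4.7, 2.7, -6.5]
tool_pos: [488.9, 172.0, 28.8]
tool_rot: [0.695, 0.719, -0.0, -0.0]
force: [-6.0, 3.2, -5.6]
tool_pos: [489.0, 169.9, 28.8]
tool_rot: [0.696, 0.719, -0.0, -0.0]
force: [-4.9, 3.0, -5.7]
```

```bash
for i in 1 2 3 4; do python3 -m pendant '[[0,-0.1,0,0,0],[0,-0.1,0,0,0]]'|sed -n '2p;3p;4p'; done
```

```text
tool_pos: [489.0, 168.9, 28.8]
tool_rot: [0.695, 0.719, -0.0, -0.0]
force: [-5.1, 2.3, -6.3]
tool_pos: [489.1, 168.0, 28.8]
tool_rot: [0.695, 0.719, -0.0, -0.0]
force: [-5.0, 3.2, -5.8]
tool_pos: [489.1, 167.0, 28.8]
tool_rot: [0.695, 0.719, -0.0, -0.0]
force: [-4.4, 3.5, -4.7]
tool_pos: [489.2, 166.5, 28.9]
tool_rot: [0.696, 0.718, 0.0, -0.001]
force: [-5.4, 5.6, -5.6]
```

```bash
for i in 1 2; do python3 -m pendant '[[0,-0.1,0.05,0,0],[0,-0.1,0.05,0,0]]'|sed -n '2p;3p;4p'; done
```

```text
tool_pos: [489.1, 166.4, 28.8]
tool_rot: [0.696, 0.718, 0.0, -0.001]
force: [-5.0, 11.0, -4.3]
tool_pos: [489.2, 166.2, 28.9]
tool_rot: [0.696, 0.718, 0.001, -0.002]
force: [-8.0, 15.3, -3.5]
```

```bash
python3 -m pendant '[[0,0.1,0.05,0,0],[0,0.1,0.05,0,0],[0,0.1,0.05,0,0],[0,0.1,0.05,0,0],[0,0.1,0.05,0,0]]'
python3 - <<'E'
from h import *
im,d=ctrl.capture("top"); save("t3.png",cv2.resize(im[155:235,240:400],None,fx=5,fy=5,interpolation=cv2.INTER_CUBIC)); print(ctrl.observe()["force"],ctrl.observe()["ft_torque"])
E
```

```text
t: 15.35
tool_pos: [489.2, 166.4, 28.8]
tool_rot: [0.696, 0.718, -0.0, -0.002]
force: [-8.9, 10.4, -2.7]
grip_width: 18.0
[-8.584361   10.59595    -1.75868498] [ 1.97927238  1.74146117 -0.01887498]
```

View pics/t3.png

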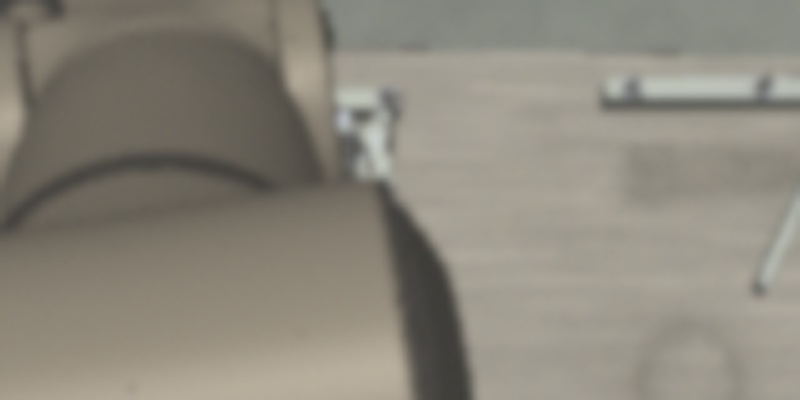

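```bash
python3 -m pendant '[[0,0,0,0.03,0],[0,0,0,0.06,0],[0,0.06,-0.1,0.06,0],[0,0.12,-0.17,0.06,0],[0,0.12,-0.17,0.06,0]]'
```

```text
t: 16.02
tool_pos: [489.1, 166.6, 28.6]
tool_rot: [0.695, 0.719, 0.0, -0.0]
force: [-4.5, 5.3, -2.4]
grip_width: 17.3
```

```bash
python3 -m pendant '[[0.45,0,-0.05,0,0],[0.45,0.0,-0.05,0,0],[0.45,0,-0.05,0,0],[0.45,0,-0.05,0,0],[0.45,0,-0.05,0,0]]'|tail -4; python3 -m pendant '[[0.45,0,0,-3,0],[0.45,0,0,-6,0],[0.45,0,0,-9,0],[0.45,6,-1,-13,0],[0.45,6,-1,-13,0]]'|tail -4
python3 - <<'E'
from h import *
T=wristT();im,d=ctrl.capture("wrist"); save("w4.png",im); np.savez("w4.npz",im=im,d=d,T=T)
E
```

```text
tool_pos: [488.9, 165.7, 28.4]
tool_rot: [0.696, 0.718, 0.0, 0.0]
force: [0.9, -0.4, -0.7]
grip_width: 41.4
tool_pos: [477.5, 227.7, 160.7]
tool_rot: [0.695, 0.719, 0.002, 0.001]
force: [0.3, 0.2, -0.7]
grip_width: 41.0
```

View pics/w4.png

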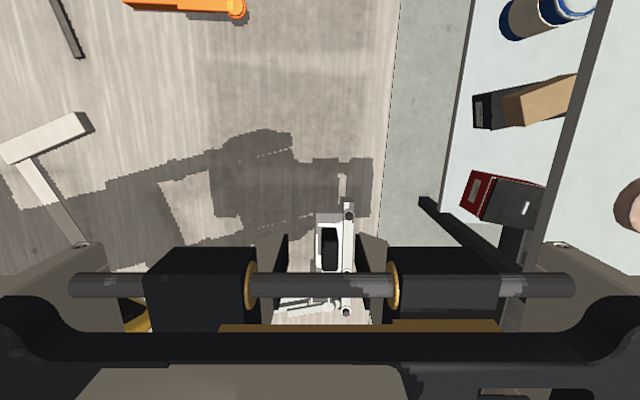

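The stock sits along the bar (330,250), and the blade is beside the arm (300,308), partly hidden by the gripper. I'll back off for a clear view.

```bash
python3 -m pendant '[[0.3,5,0,-2,0],[0,10,0,-4,0],[0,10,0,-4,0],[0,10,0,-4,0]]' |tail -4
python3 - <<'E'
from h import *
T=wristT();im,d=ctrl.capture("wrist"); np.savez("w5.npz",im=im,d=d,T=T)
save("w5.png",cv2.resize(im[150:270,220:380],None,fx=4.5,fy=4.5,interpolation=cv2.INTER_CUBIC))
W=cloud("wrist",d,T);X,Y,z=W[...,0],W[...,1],W[...,2]
def line(n,m):
    P=W[m]; vx,vy,x0,y0=cv2.fitLine(P[:,:2].astype(np.float32),cv2.DIST_HUBER,0,.01,.01).ravel()
    print(n,len(P),(np.degrees(np.arctan2(vy,vx))%180).round(2),x0.round(1),y0.round(1),P[:,:2].min(0).round(1),P[:,:2].max(0).round(1))
line("bar",(z>19)&(z<26)&(X>502)&(X<530)&(Y>60)&(Y<225))
line("stock",(z>15)&(z<23)&(X>465)&(X<503)&(Y>135)&(Y<225))
line("block",(z>54)&(z<66)&(X>465)&(X<510)&(Y>140)&(Y<200))
line("arm",(z>18)&(z<30)&(X>380)&(X<465)&(Y>40)&(Y<110))
line("blade",(z>8)&(z<17)&(X>380)&(X<455)&(Y>40)&(Y<120))
E
```

```text
tool_pos: [473.1, 324.1, 196.8]
tool_rot: [0.696, 0.719, -0.001, -0.0]
force: [-0.0, -0.7, 0.3]
grip_width: 5.8Traceback (most recent call last):
  File "<stdin>", line 8, in <module>
  File "<stdin>", line 6, in line
cv2.error: OpenCV(4.12.0) /io/opencv/modules/imgproc/src/linefit.cpp:50: error: (-215:Assertion failed) count > 0 in function 'fitLine2D_wods'
```

View pics/w5.png

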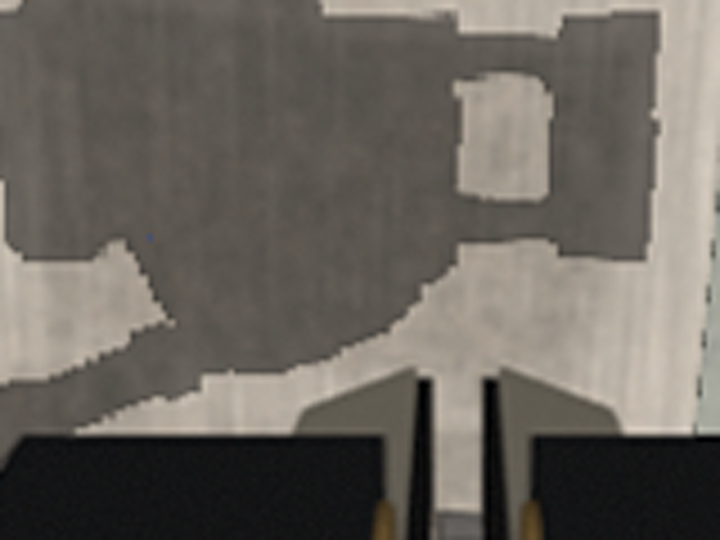

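That was the wrong way. The camera sees the +y side of the gripper, so I need to go toward -y.

```bash
python3 -m pendant '[[0,-6,0,0,0],[0,-12,0,0,0],[0,-18,0,0,0],[0,-24,0,0,0],[0,-24,0,0,0]]' |tail -4
cat > m.py <<'E'
from h import *
import sys
def go(n,xs,ys):
    T=wristT();im,d=ctrl.capture("wrist"); np.savez(n+".npz",im=im,d=d,T=T)
    W=cloud("wrist",d,T);X,Y,z=W[...,0]-xs,W[...,1]-ys,W[...,2]
    def line(n,m):
        P=W[m]
        if len(P)<20: print(n,"few",len(P));return
        vx,vy,x0,y0=cv2.fitLine(P[:,:2].astype(np.float32),cv2.DIST_HUBER,0,.01,.01).ravel()
        print(n,len(P),(np.degrees(np.arctan2(vy,vx))%180).round(2),x0.round(1),y0.round(1),P[:,:2].min(0).round(1),P[:,:2].max(0).round(1))
    line("bar",(z>19)&(z<26)&(X>502)&(X<530)&(Y>60)&(Y<225))
    line("stock",(z>15)&(z<23)&(X>465)&(X<503)&(Y>135)&(Y<225))
    line("block",(z>56)&(z<66)&(X>465)&(X<510)&(Y>145)&(Y<200))
    line("lever",(z>24)&(z<66)&(X>465)&(X<490)&(Y>85)&(Y<143))
    line("arm",(z>19)&(z<30)&(X>380)&(X<465)&(Y>20)&(Y<130))
    line("blade",(z>9)&(z<17)&(X>380)&(X<455)&(Y>40)&(Y<130))
    return im,W
E
python3 - <<'E'
from m import *
im,W=go("w6",0,0); save("w6.png",cv2.resize(im[60:260,200:400],None,fx=3,fy=3,interpolation=cv2.INTER_CUBIC))
E
```

```text
tool_pos: [480.8, 80.5, 197.7]
tool_rot: [0.698, 0.716, -0.001, -0.0]
force: [0.1, 0.4, -0.0]
grip_width: 0.4
bar 1380 91.5 510.0 145.8 [502.   65.8] [519.4 215.5]
stock 1002 89.5 485.0 170.6 [471.8 135. ] [503. 215.]
block 639 91.49 488.2 166.9 [478.8 149.7] [497.1 184.6]
lever 482 91.13 479.7 112.3 [467.1  85.1] [489.9 133.5]
arm 515 11.79 429.7 69.3 [387.5  56.1] [464.9  81.8]
blade 929 14.54 417.7 80.3 [380.   62.9] [454.2  97.9]
```

View pics/w6.png

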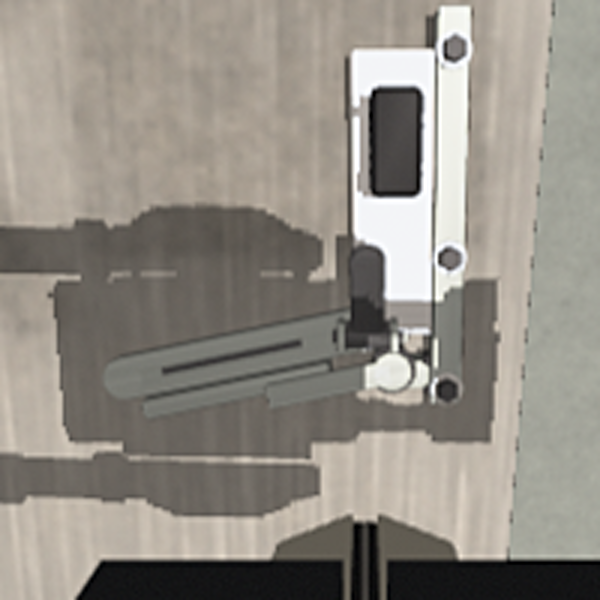

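The gauge looks seated: stock along the bar, blade parallel to the arm, lever raised at (367,280). Next I'll push the lever down with the closed fingers.

```bash
python3 -m pendant '[[0,5,0,4,0],[0,5,0,8,0],[0,5,0,11.5,0],[0,5,0,12.2,0],[0,5,0,12.2,0]]' |tail -4;  python3 -m pendant '[[0,0,0,0.8,0],[0,0,0,1.6,0],[0,0,0,2.2,0],[0,0,0,2.8,0],[0,0,0,2.8,0]]' |tail -4
```

```text
tool_pos: [479.8, 135.8, 76.5]
tool_rot: [0.695, 0.719, -0.0, -0.0]
force: [0.2, 0.6, 0.4]
grip_width: 0.5
tool_pos: [480.2, 135.6, 48.5]
tool_rot: [0.696, 0.718, 0.001, 0.0]
force: [1.1, -0.0, 2.7]
grip_width: 0.8
```

```bash
python3 -m pendant '[[0,0,0,0.5,0],[0,0,0,1,0],[0,0,0,1.4,0],[0,0,0,1.7,0],[0,0,0,1.7,0]]' |tail -4;  python3 -m pendant '[[0,0,0,0.1,0],[0,0,0,0.2,0],[0,0,0,0.2,0]]' |tail -4; python3 -m pendant '[[0,0,0,0.1,0],[0,0,0,0.1,0]]' |tail -4
```

```text
tool_pos: [479.3, 135.1, 30.8]
tool_rot: [0.696, 0.719, -0.001, -0.0]
force: [0.4, 0.3, 0.0]
grip_width: 0.5
tool_pos: [479.4, 135.2, 29.2]
tool_rot: [0.696, 0.718, -0.0, -0.0]
force: [-0.9, -0.3, 2.4]
grip_width: 0.4
tool_pos: [479.5, 135.3, 28.6]
tool_rot: [0.696, 0.719, -0.0, -0.0]
force: [-2.5, -1.6, 6.5]
grip_width: 0.1
```

```bash
python3 -m pendant '[[0,0,0,0.1,0],[0,0,0,0.1,0]]' |tail -4; python3 -m pendant '[[0,0,0,0.08,0],[0,0,0,0.08,0],[0,0,0,0.08,0],[0,0,0,0.08,0]]' |tail -4
```

```text
tool_pos: [479.6, 135.3, 28.2]
tool_rot: [0.695, 0.719, -0.0, 0.0]
force: [-4.7, -1.1, 13.6]
grip_width: 0.3
tool_pos: [479.7, 135.3, 28.0]
tool_rot: [0.695, 0.719, 0.0, 0.0]
force: [-5.2, -2.5, 19.5]
grip_width: 0.4
```

```bash
python3 -m pendant '[[0,0,0,-4,0],[0,0,0,-9,0],[0.5,-3,0,-14,0],[0.5,-5.5,0,-17,0],[0.5,-5.5,0,-17,0]]' |tail -4
python3 - <<'E'
from m import *
im,W=go("w7",0,0); save("w7.png",cv2.resize(im[60:260,200:400],None,fx=3,fy=3,interpolation=cv2.INTER_CUBIC))
m=(W[...,0]>472)&(W[...,0]<486)&(W[...,2]>24)&(W[...,1]>100)&(W[...,1]<147)
P=W[m]; 
for a in range(100,147,5):
    q=P[(P[:,1]>=a)&(P[:,1]<a+5)]; print(a,len(q),np.median(q[:,2]).round(1) if len(q) else '')
E
```

```text
tool_pos: [482.9, 79.4, 198.5]
tool_rot: [0.696, 0.718, 0.002, 0.002]
force: [-0.6, 0.4, 0.5]
grip_width: 25.6
bar 1391 91.58 509.9 146.1 [502.   65.9] [519.8 215.7]
stock 925 95.34 487.0 172.0 [472.2 135. ] [503. 214.]
block 642 92.36 487.8 167.3 [479.3 149.5] [497.4 184.5]
lever 589 90.2 479.5 116.3 [466.6  85.3] [489.6 142.9]
arm 515 11.77 429.4 69.2 [388.   57.3] [464.5  81.5]
blade 935 14.28 418.1 80.4 [380.   62.9] [455.   98.4]
100 1929 302.4
105 3621 307.6
110 316 278.6
115 44 29.1
120 55 28.7
125 52 28.4
130 50 27.7
135 52 27.6
140 28 27.2
145 0
```

```bash
cat > ang.py <<'E'
from h import *
def go(n,dx=0,dy=0):
    f=np.load(n);W=cloud("wrist",f["d"],f["T"]);X,Y,z=W[...,0]-dx,W[...,1]-dy,W[...,2]
    for nm,lo,hi in(("blade",11,17),("arm",19,29)):
        m=((z>lo)&(z<hi)&(X>372)&(X<455)&(Y>25)&(Y<115)).astype(np.uint8)
        k,l,st,_=cv2.connectedComponentsWithStats(m); m=(l==1+st[1:,4].argmax())
        P=W[m];
        # edges per x slice
        r=[]
        for a in np.arange(392,450,4):
            q=P[np.abs(P[:,0]-dx-a)<3][:,1]
            if len(q)>4: r.append((a,q.min(),q.max(),np.median(q)))
        r=np.array(r)
        print(nm,len(P),[np.degrees(np.arctan(np.polyfit(r[:,0],r[:,i],1)[0])).round(2) for i in(1,2,3)],r[[0,-1]].round(1).tolist())
if __name__=="__main__": go("w6.npz");go("w7.npz")
E
python3 ang.py
```

```text
blade 997 [np.float64(13.55), np.float64(13.3), np.float64(13.54)] [[392.0, 64.2, 83.7, 73.8], [448.0, 77.6, 97.0, 86.9]]
arm 413 [np.float64(9.55), np.float64(13.28), np.float64(12.03)] [[392.0, 56.1, 65.5, 61.1], [448.0, 64.4, 78.4, 72.2]]
blade 1003 [np.float64(13.43), np.float64(13.12), np.float64(12.55)] [[392.0, 64.0, 83.9, 74.6], [448.0, 77.5, 97.1, 86.8]]
arm 421 [np.float64(9.29), np.float64(13.33), np.float64(12.0)] [[392.0, 57.3, 65.4, 61.4], [448.0, 64.6, 78.2, 73.0]]
```

The blade's edge and the arm's gauging face are parallel (13.4° and 13.3°) and adjacent, and the lever lies down at -4.3°. Regrasp.

```bash
python3 -m pendant '[[0.45,4.5,0.4,2,0],[0.45,8.75,0.8,5,0],[0.45,8.75,0.8,10,0],[0.45,8.75,0.8,13,0],[0.45,8.75,0.8,13,0]]' |tail -4
```

```text
tool_pos: [483.6, 168.5, 62.9]
tool_rot: [0.695, 0.719, -0.003, -0.003]
force: [0.5, 1.0, -0.1]
grip_width: 41.4
```

```bash
python3 -m pendant '[[0.45,0,0.3,0,0],[0.45,0,0.3,0,0]]' |tail -4
```

```text
tool_pos: [490.8, 168.5, 67.7]
tool_rot: [0.696, 0.718, 0.001, 0.001]
force: [0.2, 0.4, -0.6]
grip_width: 41.6
```

```bash
python3 -m pendant '[[0.45,-0.1,-0.2,2,0],[0.45,-0.1,-0.2,3.85,0],[0.45,-0.1,-0.2,3.85,0],[0.3,-0.1,-0.2,3.85,0],[0.1,-0.1,-0.2,3.85,0]]' 55|tail -4; python3 -m pendant '[[0,0,0,0,0],[0,0,0,0,0],[0,0,0,0,0],[0,0,0,0,0]]' 55|tail -4
```

```text
tool_pos: [488.4, 167.3, 29.0]
tool_rot: [0.696, 0.718, 0.001, 0.001]
force: [0.2, -0.9, 0.1]
grip_width: 25.6
tool_pos: [488.4, 167.3, 28.7]
tool_rot: [0.696, 0.718, 0.001, 0.0]
force: [0.1, -0.1, 6.1]
grip_width: 17.7
```

```bash
python3 -m pendant '[[0,0.8,-1,-0.1,0],[0,0.8,-1,-3,0],[0,0.8,-1,-6,0],[0,-5,-1,-6,0],[0,-11,-0.9,-6,0]]' 55|tail -4; python3 -m pendant '[[0,-5,0.1,0,0],[0,-7.1,0.15,0,0],[0,-7.1,0.15,0,0],[0,-7.1,0.15,0,0]]' 55|tail -4
```

```text
tool_pos: [480.6, 57.0, 87.3]
tool_rot: [0.694, 0.719, -0.001, -0.001]
force: [2.0, -0.7, -5.9]
grip_width: 17.7
tool_pos: [484.9, -12.9, 87.3]
tool_rot: [0.695, 0.719, -0.0, -0.001]
force: [0.4, 0.1, -6.1]
grip_width: 17.9
```

```bash
python3 -m pendant '[[0,0,0,3,0],[0,0,0,5.4,0],[0,0,0,5.8,0],[0,0,0.5,5.8,0],[0,0,1,5.8,0]]' 55|tail -4; python3 -m pendant '[[0,0,0,0,0],[0,0,0,0,0]]' 55|tail -4; python3 -m pendant '[[0,0,0.2,0,0],[0,0,0.2,0,0]]' 55|tail -4
```

```text
tool_pos: [497.4, -13.4, 30.9]
tool_rot: [0.695, 0.719, 0.001, 0.001]
force: [-0.2, -0.3, -5.9]
grip_width: 17.8
tool_pos: [496.2, -13.7, 30.3]
tool_rot: [0.696, 0.718, 0.0, 0.0]
force: [-0.8, -1.1, -5.9]
grip_width: 17.8
tool_pos: [498.3, -13.6, 30.1]
tool_rot: [0.696, 0.718, 0.0, 0.0]
force: [-0.1, -0.2, -4.9]
grip_width: 17.6
```

```bash
python3 -m pendant '[[0,0,0.1,0.1,0],[0,0,0.1,0.1,0]]'|sed -n '2p;4p'; for i in 1 2 3; do python3 -m pendant '[[0,0,0.1,0,0],[0,0,0.1,0,0]]'|sed -n '2p;4p'; done
```

```text
tool_pos: [499.0, -13.5, 28.8]
force: [0.4, 0.1, -6.4]
tool_pos: [499.2, -13.4, 28.7]
force: [-3.2, -0.4, -5.4]
tool_pos: [499.4, -13.3, 28.7]
force: [-6.0, -0.9, -3.1]
tool_pos: [499.5, -13.3, 28.7]
force: [-9.4, -0.7, 0.2]
```

```bash
python3 -m pendant '[[0,0,-0.25,0,0],[0,-1,-0.25,0,0],[0,-2,-0.25,0,0],[0,-3,-0.25,0,0],[0,-3,-0.25,0,0]]'|sed -n '2p;3p;4p'; python3 -m pendant '[[0,-0.8,0,0,0],[0,-1.6,0,0,0],[0,-2.4,0,0,0],[0,-3.2,0,0,0],[0,-3.2,0,0,0]]'|sed -n '2p;3p;4p'
```

```text
tool_pos: [500.1, -44.9, 28.8]
tool_rot: [0.696, 0.718, -0.001, -0.0]
force: [-5.6, -1.6, -7.0]
tool_pos: [501.1, -76.7, 28.8]
tool_rot: [0.696, 0.718, -0.001, -0.0]
force: [-5.4, -1.6, -5.3]
```

```bash
python3 -m pendant '[[0,-0.5,0,0,0],[0,-1,0,0,0],[0,-1.5,0,0,0],[0,-1.5,0,0,0]]'|sed -n '2p;3p;4p'; for i in 1 2 3 4; do python3 -m pendant '[[0,-0.1,0,0,0],[0,-0.2,0,0,0],[0,-0.2,0,0,0]]'|sed -n '2p;4p'; done
```

```text
tool_pos: [501.6, -91.3, 28.8]
tool_rot: [0.695, 0.719, -0.0, -0.0]
force: [-5.7, -0.5, -4.8]
tool_pos: [501.7, -92.8, 28.8]
force: [-5.2, 0.6, -5.6]
tool_pos: [501.7, -94.8, 28.8]
force: [-5.6, 0.6, -4.6]
tool_pos: [501.8, -96.7, 28.8]
force: [-4.4, 1.4, -5.2]
tool_pos: [501.8, -98.7, 28.8]
force: [-4.5, 1.1, -5.4]
```

```bash
for i in 1 2 3; do python3 -m pendant '[[0,-0.1,0,0,0],[0,-0.1,0,0,0]]'|sed -n '2p;4p'; done
```

```text
tool_pos: [501.8, -98.9, 28.9]
force: [-4.6, 5.9, -3.2]
tool_pos: [501.9, -99.1, 29.0]
force: [-4.6, 10.2, -2.7]
tool_pos: [501.8, -99.2, 29.1]
force: [-4.2, 14.8, 0.5]
```

Home against the post at y≈-99, as predicted. I'll ease back to about 10 N, press on the bar as well, and hold.

```bash
python3 -m pendant '[[0,0.08,0.1,0,0],[0,0.08,0.15,0,0],[0,0.08,0.15,0,0],[0,0.08,0.15,0,0],[0,0.08,0.15,0,0]]'; python3 -m pendant '[[0,0,0,0,0],[0,0,0,0.05,0],[0,0.06,-0.1,0.08,0],[0,0.12,-0.17,0.08,0],[0,0.12,-0.17,0.08,0]]'
```

```text
t: 32.35
tool_pos: [501.9, -99.0, 28.9]
tool_rot: [0.695, 0.719, -0.0, -0.003]
force: [-9.7, 9.9, 0.9]
grip_width: 17.8
t: 32.98
tool_pos: [501.9, -98.9, 28.7]
tool_rot: [0.695, 0.719, 0.0, -0.001]
force: [-5.8, 6.8, 2.0]
grip_width: 17.6
```

```bash
python3 -m pendant '[[0.45,0,-0.05,0,0],[0.45,0,-0.05,0,0],[0.45,0,-0.05,0,0],[0.45,0,-0.05,0,0],[0.45,0,-0.05,0,0]]'|tail -4; python3 -m pendant '[[0.45,0,0,-3,0],[0.45,0,0,-7,0],[0.45,-3,0,-12,0],[0.45,-8.5,0,-17,0],[0.45,-8.5,0,-17,0]]'|tail -4;  python3 -m pendant '[[0.45,0,0,0,0],[0.45,0,0,0,0]]'|tail -4
python3 - <<'E'
from m import *
import ang
im,W=go("w8",12.7,-266.3); ang.go("w8.npz",12.7,-266.3)
save("w8.png",cv2.resize(im[60:260,200:400],None,fx=3,fy=3,interpolation=cv2.INTER_CUBIC))
E
```

```text
tool_pos: [501.8, -99.6, 28.2]
tool_rot: [0.696, 0.718, 0.0, 0.0]
force: [-0.7, 0.1, 0.3]
grip_width: 41.4
tool_pos: [505.7, -187.4, 201.3]
tool_rot: [0.696, 0.718, 0.001, 0.003]
force: [1.1, 0.2, -1.3]
grip_width: 40.9
tool_pos: [503.6, -183.1, 196.5]
tool_rot: [0.695, 0.719, -0.0, -0.002]
force: [0.7, 1.4, -0.1]
grip_width: 41.1
bar 1374 91.47 522.7 -120.0 [ 514.7 -199.4] [532.1 -50.8]
stock 904 96.7 501.1 -95.0 [ 484.5 -131. ] [515.7 -65. ]
block 644 92.18 501.1 -98.4 [ 491.6 -116.8] [509.9 -80.8]
lever 590 91.73 492.6 -150.4 [ 480.1 -181.2] [ 502.7 -123.7]
arm 505 12.74 442.2 -197.3 [ 400.3 -210.3] [ 477.7 -184.6]
blade 941 14.95 430.5 -186.1 [ 392.7 -203.7] [ 467.6 -167.9]
blade 998 [np.float64(14.23), np.float64(13.59), np.float64(13.73)] [[392.0, -203.2, -182.6, -192.6], [448.0, -189.0, -169.0, -179.2]]
arm 404 [np.float64(9.9), np.float64(13.98), np.float64(13.79)] [[392.0, -210.3, -202.1, -206.3], [448.0, -201.6, -187.7, -192.3]]
```

View pics/w8.png

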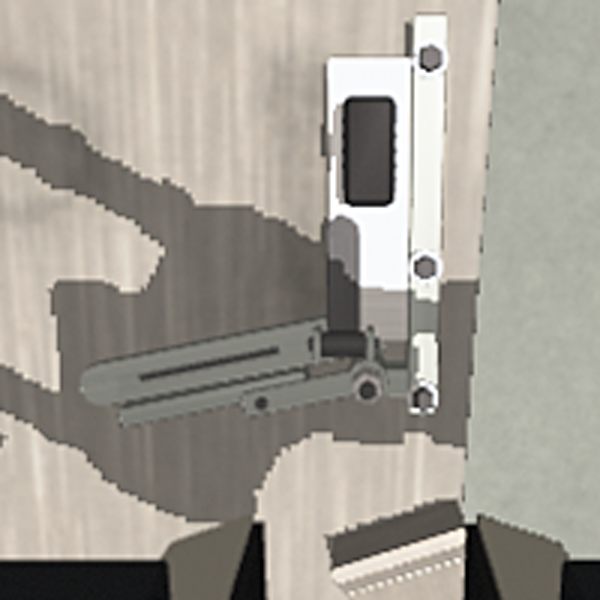

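The gauge is seated in the jig: stock along the bar (370,180), lever down (345,280), blade flush with the jig's arm (130,400), gripper clear. I'll hand it in.

```bash
python3 -c "
from cell import ctrl
print(ctrl.sign_off())"
```

```text
the job is handed in; nothing more can be done
None
```

I copied the sample's angle onto the jig with the gauge and handed the job in at about 35 s. No verdict was reported.

**Sample:** I pressed the gauge home with about 9 N towards the bar and 10 N towards the post. The wrist force read 17 N at most. I then pushed the lever down to its stop; the last reading there was 19.5 N, and the wrist camera showed it lying at -4.3°, which is locked. The blade's edge and the arm's gauging face were parallel, at 13.4° and 13.3°.

**Jig:** I slid the locked gauge along the bar, swinging the arm round until the blade was home. I held it there for about half a second with about 10 N towards the bar and 10 N towards the post (peak about 15 N).

**Last wrist-camera check:**
- **Angles:** the blade measured 13.6–14.2° and the jig's arm 14.0°. That is about 0.6° from the sample's 13.3°, inside the 2° limit.
- **Seating:** the stock lies along the bar, the lever is down and the gripper is clear.

**Disagreements between measurements:** simple line fits to the same depth data gave the blade 2–3° wider than the arm in both corners. I relied on the edge fits, because the simple fits were distorted by points on the side faces. The contact forces on each part could only be inferred from the wrist force.

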